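# Set and clamp a brass bar in the guarded cut-off saw

## Task

Get the brass bar ready for cutting in the small bench cut-off saw, only pushing and pressing with the fingertips: push the bar's free end in until the bar is fully home against the length stop inside, then reach down through the window in the top of the guard and press the ball-ended clamp lever all the way down to its stop, so that its foot clamps the bar. Do not touch the guard or lift the bar, and leave the things lying about the saw where they are.

Things in the scene. Friction and masses are not known exactly. Their poses are not given: they have to be found in the camera images.
- cutoff_saw: Small bench cut-off saw, fixed; place and yaw vary. Origin on the bench top under it; x is the feed direction (the bar goes in towards +x), z up. Grey base x -105..145, y +-70 mm, 14 high. Steel feed bed 46 wide, top at z = 22, x -138 (a nose in front of the guard) to 62 mm, with two side rails up to z = 27. Disc (parked above the bar) and motor at the rear, up to x = 152, z = 95 mm.
- guard: The saw's guard, fixed to it, same origin and axes as cutoff_saw: a box of clear panels in a bright metal frame, x -100..68, y +-65 mm, with a sheet-metal top whose upper face is at z = 97 mm (3 thick). The top has the window, the front panel a low slot for the bar. Not to be touched.
- window (a point): Centre of the window in the guard's top, at the upper face (97 mm above the bench). The opening measures 80 mm along the saw's x and 90 mm along its y, less 3 mm all round for a rubber edging; its corners are cut off by 10 mm. Axes as the saw's.
- clamp_lever (a joint): Clamp lever inside the guard: 0 rad = up (open; starts at 0 to 0.05), 0.43 rad = fully down on its stop. It turns a self-locking spiral cam that lowers the foot 10.5 mm per rad: the foot meets the bar at about 0.22 rad and holds it with about 10 N when fully down. Pressing the ball takes 3 N at first, about 5 N near the end; the lever stays where it is left.
- lever_knob (a point): Centre of the lever's black ball (22 mm across), below the window. The lever lies along the saw's x, pivot 62 mm from the ball on its +x side, 50 mm above the bench. Up: ball centre 76 mm above the bench at saw x = -46 mm. Fully down: 50 mm above the bench at x = -52 mm, the ball's top 36 mm below the guard's top face.
- foot: Round rubber foot of the clamp, 18 mm across, that the cam presses down on the bar at saw x = 10 mm. 2 mm above the bar when open.
- bar: Flat brass bar 217 x 20 x 5 mm, about 0.18 kg, lying loose on the feed bed between the rails, its free end sticking out of the guard's front. Origin: centre of its underside (22 mm above the bench); x along its length towards the stop. It starts 12 to 34 mm short of the stop and slides with 1 to 2 N.
- bar_tail (a point): Middle of the end face of the bar's free end (24.5 mm above the bench). It overhangs the nose of the bed with nothing under it down to the bench. With the bar home it is 62 mm in front of the guard's front face (saw x = -162 mm). x axis as the bar's.
- bar_front (a point): Middle of the end face of the bar's inner end, which meets the stop.
- stop_face (a point): Middle of the face of the fixed length stop that the bar's inner end must meet, at saw x = 55 mm; axes as the saw's.
- vernier: Calliper 56 x 166 x 14 mm lying beside the saw (bystander).
- red_file: Hand file 208 mm long with a turned handle, lying beside the saw (bystander).
- oil_bottle: Small oil bottle, 29 mm across and 48 mm high, standing beside the saw (bystander).
- cut_piece: Piece of brass bar cut earlier, 50 x 20 x 5 mm, lying beside the saw (bystander).

How it is judged:
By the outcome, as a careful person would: the job done as asked, in the order asked, and still so for the second after the job is handed in, with the robot touching nothing.
It also fails if it takes over 45 s, if anything falls off the work surface, if the arm or the gripper's body presses on something with over 40 N, if the wrist force passes 120 N, or if a joint passes its speed limit or range.

## Robot

A 6-joint arm with a two-finger parallel gripper is mounted at the origin on a cart in front of the work surface, level with it; the furniture and walls round the work are solid. World frame = base frame: x ahead of the robot, y to its left, z up, the work surface at z = 0. Lengths are in m, angles in rad, forces in N, time in s.
With the tool pointing down it reaches from about 0.35 to 0.775 m from the base axis. Payload 7.3 kg.
Tool frame: the origin (TCP) lies at the very end of the fingers, on their centre line; the grasp point (between the pads) lies robot.pinch_z behind it (robot.pinch_z is the distance from the TCP to the grasp point, in m); y points along the fingers, z is the direction in which the jaws open and shut, and the axes are right-handed (so a half turn about y gives the same grasp; the last joint's range is limited). The gripper opens to 92 mm and grips with 3 to 60 N. Pads are 19 mm wide; open, the fingers measure 130 mm over their backs; the gripper's body (75 mm by 190 mm) begins 47 mm behind the grasp point.
Start: joints at [1.182, 0.342, 1.524, -0, 1.275, -0.146], TCP at [0.126, 0.51, 0.227] pointing down, gripper open.
Joint ranges: [-2.53, 2.53], [-0.77, 2.02], [0.04, 2.7], [-1, 4.14], [0.28, 2.66], [-3.11, 3.11]. Speed limits (rad/s): [2.57, 2.57, 3.14, 3.14, 3.14, 3.14].

## Interface

Orientations are given as [roll, pitch, yaw] about the fixed x, y, z axes, in that order (R = Rz(yaw) Ry(pitch) Rx(roll)).
In Python, from cell import status, viewer, robot gives the robot as it stands. The module is installed in compiled form; this text tells all that it offers.
- The arm moves only by the shell command python3 -m pendant 'ROWS' [FORCE]. ROWS is JSON, a list that holds one entry, the list of rows, each a list of 7 numbers: the shift along the tool's x, y, z in cm, then the turn, a rotation vector about the tool's x, y, z in rad, then the finger opening in cm, from 0 to 9.18. A call has 1 to 20 rows; each row is the pose to reach, as a shift and turn from the pose commanded when the call began, along the tool's axes at that moment; what a row does not reach only later rows make up. A row lasts 1/10 s, in which the tool goes at most 50 mm and 8.59 degrees, less where a joint would pass 70% of its speed; a pose out of reach is approached as far as the arm can. A call with a gripper value outside its range is refused whole. The fingers move at their own pace and stop on an object; FORCE is the grip in N (left out, the last holds). Time passes only in rows, so rows that repeat a pose let the fingers close. It gives the time, the measured TCP pose, the force and the opening at its end, in the units of the state.
- status.observe(): the state, without advancing time (a new reading comes with each control period).
- viewer.read_camera(name): name is "side" or "top" or "wrist"; returns a dict with "image" (400x640x3 uint8, red, green, blue), "range_z" (400x640 float32, m along the optical axis (not along the pixel's ray), 0 where there is no reading), "fx", "fy", "cx", "cy" (pixels), "camera_from_world" (4x4, takes a point from world to camera coordinates). Camera axes: x right, y up, looking along -z (the intrinsics and any distortion apply to the point x, -y, -z); pixel columns grow to the right and rows downward; lengths in m; the calibration is good to about 2 mm. A picture is of the moment at which its call begins.
- robot.hand_in(): hands the job in, once; it reports no verdict.
The state is a dict: "time": time; "qpos": joint angles; "qvel": joint speeds; "joint_efforts": joint torques, N m; "tool_pos": TCP position; "tool_rot": TCP orientation; "contact_force": force on the tool from outside, world axes, zero at the start; "torque": the same for the moment, N m; "opening": finger opening in m.
Only numpy, scipy, OpenCV 4.12 (cv2) and the standard library are available. Lean on these libraries where they do the work, as an engineer would, in place of code of your own. Each camera call takes 0.05 s, during which the arm holds its last target. There are 200 camera calls.

## Working session

There is one attempt and no reset: what is moved stays moved. The work goes in short steps, Python scripts to look and compute and a shell command to move; the robot and the scene stay as the last step left them, time stands still between calls to the robot, and variables do not carry over. Pictures are saved under pics/ and viewed, about 8 in all and at most 12, crops included, and the job is handed in when it is done.

```bash
mkdir -p pics; cat > h.py <<'E'
import numpy as np, cv2
from cell import status, viewer, robot
def grab(n):
    c=viewer.read_camera(n); cv2.imwrite(f'pics/{n}_{int(status.observe()["time"]*1000)}.png',c['image'][:,:,::-1]); return c
def ray(c,u,v):
    M=np.linalg.inv(c['camera_from_world']); d=np.array([(u-c['cx'])/c['fx'],-(v-c['cy'])/c['fy'],-1])
    return M[:3,3],M[:3,:3]@d
def onz(c,u,v,z):
    o,d=ray(c,u,v); return o+d*(z-o[2])/d[2]
def proj(c,p):
    q=c['camera_from_world']@np.append(p,1); return c['cx']+c['fx']*q[0]/-q[2], c['cy']-c['fy']*q[1]/-q[2]
E
python3 - <<'E'
from h import *
import pickle
s=status.observe(); print(s, robot.pinch_z)
for n in('top','side'):
    c=grab(n); pickle.dump(c,open(n+'.pkl','wb')); print(n,[k for k in c], c['fx'],c['cx'],c['cy'],np.linalg.inv(c['camera_from_world']).round(3))
E
ls pics
```

```text
{'time': 0.0, 'qpos': array([ 1.18200012e+00,  3.42726798e-01,  1.52501393e+00,  5.40175285e-06,
        1.27542339e+00, -1.45994752e-01]), 'qvel': array([ 0.00086723, -0.00018665, -0.00046059,  0.00173574,  0.00054625,
        0.00126013]), 'joint_efforts': array([ 1.63077697e-03, -4.31246138e+01, -2.44218957e+01,  7.19641708e-02,
        5.60781977e-02, -1.52619355e-04]), 'tool_pos': array([0.12603761, 0.50922035, 0.22604394]), 'tool_rot': array([-1.57235031e+00,  2.33720445e-04, -2.42803214e-01]), 'contact_force': array([-0.11226651,  1.37896365,  0.07441491]), 'torque': array([0.01764598, 0.00796302, 0.01140881]), 'opening': 0.09201820159941164} 0.0188
top ['image', 'range_z', 'fx', 'fy', 'cx', 'cy', 'camera_from_world'] 505.74121782127975 313.1519780507048 199.8008971563115 [[-0.002  0.99  -0.138  0.362]
 [-1.    -0.005 -0.021  0.24 ]
 [-0.021  0.138  0.99   0.925]
 [ 0.     0.     0.     1.   ]]
side ['image', 'range_z', 'fx', 'fy', 'cx', 'cy', 'camera_from_world'] 381.3331433982257 316.5126018381364 200.74239729537925 [[ 0.981  0.159 -0.108  0.385]
 [-0.192  0.753 -0.629 -0.298]
 [-0.019  0.638  0.77   0.76 ]
 [ 0.     0.     0.     1.   ]]
side_100.png
top_50.png
```

View pics/top_50.png

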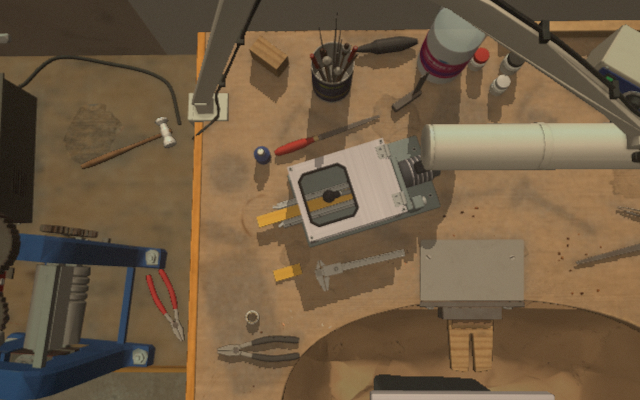

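View pics/side_100.png

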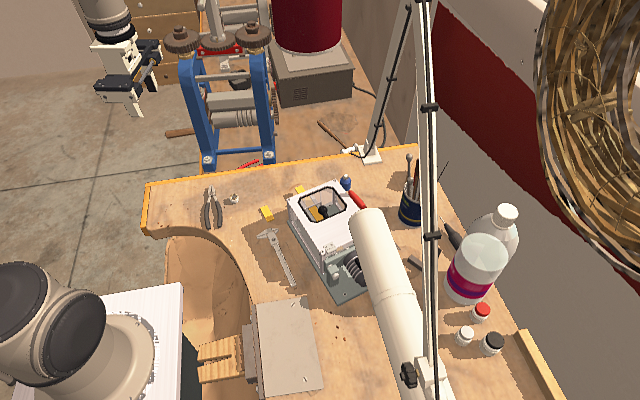

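The top view shows the guard's top at about (350,190), its window at (328,195), the black ball at (330,196) and the bar's tail at (258,221). Feed direction is to the right and slightly up, i.e. roughly world -y. A lamp arm overhangs on the right. Next I measure.

```bash
python3 - <<'E'
from h import *
import pickle
c=pickle.load(open('top.pkl','rb')); im=c['image']; R=c['range_z']
M=np.linalg.inv(c['camera_from_world'])
v,u=np.mgrid[0:400,0:640]
P=np.stack([(u-c['cx'])/c['fx']*R,-(v-c['cy'])/c['fy']*R,-R],-1)@M[:3,:3].T+M[:3,3]
# guard top
m=((abs(P[...,2]-.097)<.008)&(R>0)&(u>270)&(u<430)&(v>120)&(v<260)).astype(np.uint8)
n,l,st,_=cv2.connectedComponentsWithStats(m); k=1+st[1:,4].argmax(); m=(l==k).astype(np.uint8)
print('top z',np.median(P[...,2][m>0]),st[k])
cs,_=cv2.findContours(m,cv2.RETR_CCOMP,cv2.CHAIN_APPROX_NONE)
for q in sorted(cs,key=cv2.contourArea)[::-1][:2]:
    w=np.array([onz(c,a,b,.097)[:2] for a,b in q[:,0]],np.float32); (ce,sz,an)=cv2.minAreaRect(w); print('rect',ce,sz,an)
hsv=cv2.cvtColor(im,cv2.COLOR_RGB2HSV)
b=cv2.inRange(hsv,(17,150,130),(32,255,255)); b[:, :240]=0; b[:,360:]=0; b[:180]=0; b[290:]=0
n,l,st,ce=cv2.connectedComponentsWithStats(b)
for i in range(1,n):
    if st[i,4]>40:
        q=np.argwhere(l==i)[:,::-1]; w=np.array([onz(c,a,bb,.027)[:2] for a,bb in q],np.float32)
        r=cv2.minAreaRect(w); print('brass',st[i],r,cv2.boxPoints(r).round(4).tolist(), 'z',np.median(P[...,2][l==i]))
# heights map over area: things above 0.1
hi=(P[...,2]>.1)&(R>0)
for y in np.arange(.5,-.2,-.05):
    s=hi&(abs(P[...,1]-y)<.025)&(P[...,0]<.75)&(P[...,0]>.15)
    if s.sum(): print('hi y',round(y,2),P[s].min(0).round(2),P[s].max(0).round(2))
cr=cv2.resize(im[130:290,235:445],None,fx=3.8,fy=3.7,interpolation=cv2.INTER_CUBIC); cv2.imwrite('pics/crop1.png',cr[:,:,::-1])
E
```

```text
top z 0.09806090516679933 [ 287  138  121  104 5711]
rect (0.4967934787273407, 0.20024937391281128) (0.1306246966123581, 0.17202088236808777) 17.138568878173828
rect (0.4867962598800659, 0.23286989331245422) (0.0879288762807846, 0.0778435617685318) 17.319904327392578
brass [308 195  44  16 239] ((0.4871177673339844, 0.22973257303237915), (0.017119579017162323, 0.0778248980641365), 16.97764015197754) [[0.4675999879837036, 0.26440000534057617], [0.4902999997138977, 0.1899999976158142], [0.5066999793052673, 0.19499999284744263], [0.4839000105857849, 0.2694000005722046]] z 0.027925422793313892
brass [257 205  43  22 467] ((0.45907750725746155, 0.32187139987945557), (0.020361168310046196, 0.07670961320400238), 16.594161987304688) [[0.438400000333786, 0.35569998621940613], [0.4602999985218048, 0.28220000863075256], [0.4797999858856201, 0.2879999876022339], [0.4578999876976013, 0.36149999499320984]] z 0.02801253861569908
brass [273 264  28  18 290] ((0.3589114546775818, 0.30571725964546204), (0.01964627206325531, 0.047046177089214325), 16.870561599731445) [[0.3427000045776367, 0.3253999948501587], [0.3562999963760376, 0.28040000796318054], [0.3750999867916107, 0.28610000014305115], [0.36149999499320984, 0.3310999870300293]] z 0.005778120834548539
hi y 0.45 [0.65 0.43 0.1 ] [0.67 0.46 0.2 ]
hi y 0.4 [0.65 0.38 0.1 ] [0.67 0.42 0.35]
hi y 0.35 [0.64 0.33 0.23] [0.66 0.37 0.43]
hi y 0.3 [0.47 0.28 0.1 ] [0.65 0.32 0.43]
hi y 0.25 [0.41 0.23 0.1 ] [0.75 0.27 0.21]
hi y 0.2 [0.42 0.18 0.1 ] [0.75 0.22 0.2 ]
hi y 0.15 [0.44 0.13 0.1 ] [0.59 0.17 0.52]
hi y 0.1 [0.46 0.08 0.1 ] [0.68 0.12 0.52]
hi y 0.05 [0.51 0.03 0.1 ] [0.75 0.07 0.51]
hi y 0.0 [ 0.5  -0.02  0.1 ] [0.73 0.02 0.48]
hi y -0.05 [ 0.5  -0.07  0.2 ] [ 0.57 -0.03  0.44]
hi y -0.1 [ 0.5  -0.12  0.2 ] [ 0.57 -0.08  0.4 ]
hi y -0.15 [ 0.5  -0.17  0.21] [ 0.57 -0.13  0.35]
```

View pics/crop1.png

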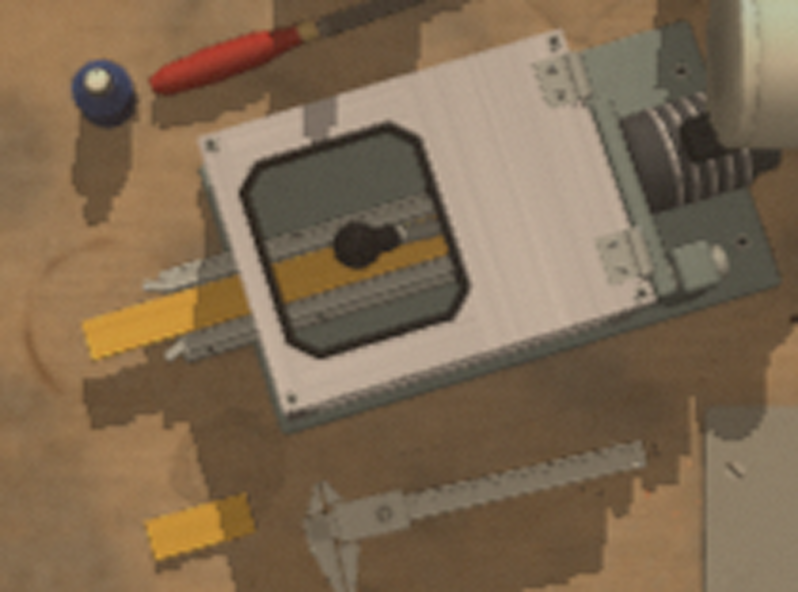

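```bash
cat >> h.py <<'E'
from scipy.spatial.transform import Rotation as Ro
O=np.array([.5015,.1849,0]); A=np.radians(-72.9); E=np.array([np.cos(A),np.sin(A),0]); N=np.array([-E[1],E[0],0])
def saw(p): d=np.array(p)-O; return np.array([d@E,d@N,d[2]])*1000
def go(x,y,z,yaw=A+np.pi/2-np.pi/2):
    "shift (tool axes, cm) and turn to a saw-frame point in mm, jaws along saw y"
    s=status.observe(); R=Ro.from_euler('xyz',s['tool_rot']); t=O+(E*x+N*y)/1000+[0,0,z/1000]
    G=Ro.from_euler('xyz',[-np.pi/2,0,yaw])
    print('shift',(R.inv().apply(t-s['tool_pos'])*100).round(2),'turn',(R.inv()*G).as_rotvec().round(3),'tcp saw',saw(s['tool_pos']).round(1),'F saw',[round(float(s['contact_force']@k),1) for k in (E,N,[0,0,1])],'t',s['time'])
E
python3 - <<'E'
from h import *
import pickle
c=pickle.load(open('top.pkl','rb')); im=c['image']; R=c['range_z']
M=np.linalg.inv(c['camera_from_world'])
v,u=np.mgrid[0:400,0:640]
P=np.stack([(u-c['cx'])/c['fx']*R,-(v-c['cy'])/c['fy']*R,-R],-1)@M[:3,:3].T+M[:3,3]
def box(n,a,b,c_,d):
    q=P[b:d,a:c_].reshape(-1,3); q=q[R[b:d,a:c_].ravel()>0]; print(n,np.percentile(q,[2,50,98],axis=0).round(3).tolist())
box('mill',20,220,165,400); box('lampend',428,130,450,162); box('lampmid',530,130,560,162); box('post',195,0,240,100)
box('lamp arm',560,30,635,90); box('ball',325,191,334,200)
print(saw(O+E*.01)); 
go(-215,0,150,A); go(-215,0,150,A+np.pi)
E
```

```text
mill [[-0.067, 0.559, -0.902], [0.293, 0.642, -0.04], [0.457, 1.057, 0.229]]
lampend [[0.513, 0.067, 0.229], [0.532, 0.081, 0.24], [0.555, 0.095, 0.244]]
lampmid [[0.512, -0.084, 0.229], [0.531, -0.064, 0.241], [0.553, -0.044, 0.244]]
post [[0.645, 0.337, -0.071], [0.657, 0.407, 0.163], [0.84, 0.505, 0.418]]
lamp arm [[0.559, -0.286, -0.001], [0.7, -0.24, 0.112], [0.802, 0.006, 0.458]]
ball [[0.48, 0.224, 0.082], [0.487, 0.231, 0.086], [0.494, 0.238, 0.089]]
[ 1.00000000e+01 -9.96423662e-15  0.00000000e+00]
shift [33.17  7.61 -4.02] turn [1.00e-03 1.03e+00 1.00e-03] tcp saw [-420.4 -263.5  226.1] F saw [0.7, -0.3, -0.5] t 0.1
shift [33.17  7.61 -4.02] turn [ 1.000e-03 -2.112e+00 -2.000e-03] tcp saw [-420.4 -263.5  226.1] F saw [0.7, -0.3, -0.5] t 0.1
```

```bash
python3 -m pendant '[[[4,0,-0.5,0,0.13,0,0],[8,0,-1,0,0.26,0,0],[12,0,-1.5,0,0.39,0,0],[16,0,-2,0,0.52,0,0],[20,0,-2.5,0,0.65,0,0],[24,0,-3,0,0.78,0,0],[28,0,-3.5,0,0.91,0,0],[33.2,2,-4,0,1.03,0,0],[33.2,5,-4,0,1.03,0,0],[33.2,7.6,-4,0,1.03,0,0],[33.2,7.6,-4,0,1.03,0,0],[33.2,7.6,-4,0,1.03,0,0]]]'; python3 - <<'E'
from h import *
go(-210,0,14,A)
c=grab('top'); grab('wrist'); print(status.observe()['opening'])
E
ls pics
```

```text
time: 1.3
tool_pos: [0.4387, 0.391, 0.1509]
tool_rot: [-1.572, -0.0, -1.273]
contact_force: [1.3, 0.4, 0.4]
opening: 0.0016
shift [ 0.55 13.69 -0.05] turn [ 0.001 -0.     0.   ] tcp saw [-215.5    0.6  150.9] F saw [0.0, 1.4, 0.4] t 1.3
0.0005639477038197309
crop1.png
side_100.png
top_1350.png
top_50.png
wrist_1400.png
```

View pics/wrist_1400.png

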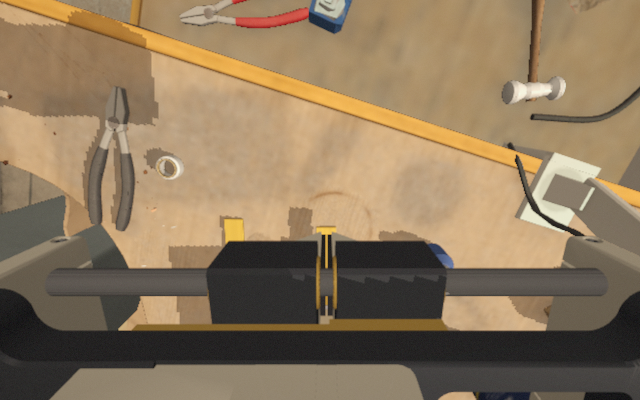

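```bash
python3 -m pendant '[[[0,4,0,0,0,0,0],[0,8,0,0,0,0,0],[0,11,0,0,0,0,0],[0,13.5,0,0,0,0,0],[0,13.5,0,0,0,0,0],[0,13.5,0,0,0,0,0]]]'; python3 - <<'E'
from h import *
go(-191.5,0,14,A)
E
```

```text
time: 2.0
tool_pos: [0.4395, 0.3918, 0.0173]
tool_rot: [-1.569, 0.001, -1.272]
contact_force: [0.3, 0.2, 0.3]
opening: 0.0005
shift [ 2.45  0.33 -0.16] turn [-0.002  0.    -0.001] tcp saw [-216.     1.6   17.3] F saw [-0.1, 0.3, 0.3] t 2.0
```

The wrist view shows the bar's tail at (327,230), centred on the closed fingers. Now the push.

```bash
python3 -m pendant '[[[0.8,0.3,-0.1,0,0,0,0],[1.6,0.3,-0.15,0,0,0,0],[2,0.3,-0.15,0,0,0,0],[2.2,0.3,-0.15,0,0,0,0],[2.4,0.3,-0.15,0,0,0,0],[2.6,0.3,-0.15,0,0,0,0],[2.8,0.3,-0.15,0,0,0,0],[3,0.3,-0.15,0,0,0,0],[3.2,0.3,-0.15,0,0,0,0],[3.4,0.3,-0.15,0,0,0,0],[3.6,0.3,-0.15,0,0,0,0],[3.8,0.3,-0.15,0,0,0,0],[3.8,0.3,-0.15,0,0,0,0]]]'; python3 - <<'E'
from h import *
go(-171.5,0,14,A)
E
```

```text
time: 3.3
tool_pos: [0.4486, 0.3538, 0.0126]
tool_rot: [-1.571, -0.0, -1.273]
contact_force: [-0.3, 0.5, 0.3]
opening: 0.0005
shift [ 0.55 -0.14  0.09] turn [ 0.    -0.001  0.   ] tcp saw [-177.    -0.9   12.6] F saw [-0.6, -0.2, 0.3] t 3.3
```

```bash
python3 -m pendant '[[[0.1,0,0,0,0,0,0],[0.2,0,0,0,0,0,0],[0.3,0,0,0,0,0,0],[0.3,0,0,0,0,0,0]]]'; python3 -m pendant '[[[0.1,0,0,0,0,0,0],[0.1,0,0,0,0,0,0]]]';python3 -m pendant '[[[0.1,0,0,0,0,0,0],[0.1,0,0,0,0,0,0]]]'; python3 - <<'E'
from h import *
go(-171.5,0,14,A)
c=grab('top')
hsv=cv2.cvtColor(c['image'],cv2.COLOR_RGB2HSV)
cv2.imwrite('pics/crop2.png',cv2.resize(c['image'][130:290,235:445],None,fx=3.8,fy=3.7,interpolation=cv2.INTER_CUBIC)[:,:,::-1])
E
```

```text
time: 3.7
tool_pos: [0.4491, 0.3523, 0.0127]
tool_rot: [-1.57, 0.002, -1.273]
contact_force: [-2.7, 5.0, -0.6]
opening: 0.0005
time: 3.9
tool_pos: [0.4492, 0.3522, 0.0127]
tool_rot: [-1.57, 0.003, -1.273]
contact_force: [-4.2, 10.1, -0.8]
opening: 0.0004
time: 4.1
tool_pos: [0.4494, 0.3522, 0.0129]
tool_rot: [-1.569, 0.004, -1.273]
contact_force: [-4.4, 14.6, -1.4]
opening: 0.0005
shift [ 0.37 -0.12  0.06] turn [-0.001 -0.001 -0.004] tcp saw [-175.2   -0.6   12.9] F saw [-15.2, 0.1, -1.4] t 4.1
```

View pics/crop2.png

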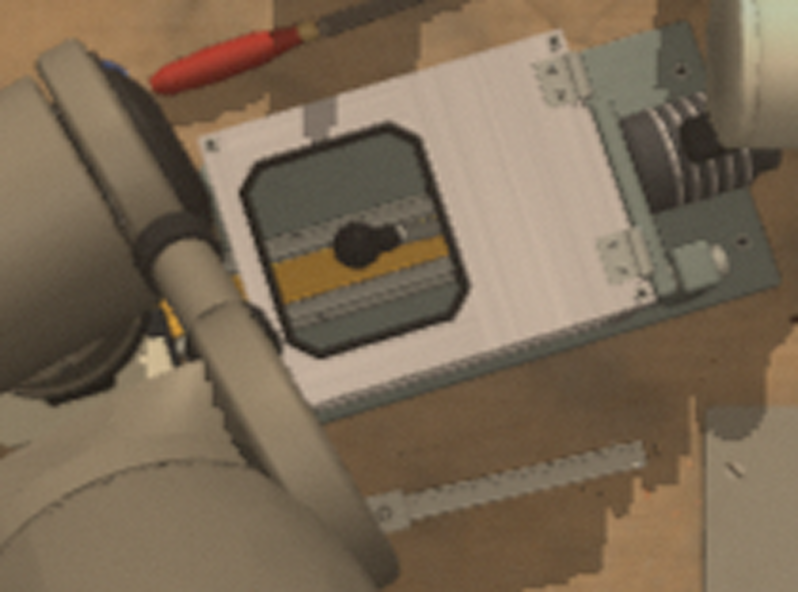

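```bash
python3 -m pendant '[[[-1,0,0,0,0,0,0],[-3,0,0,0,0,0,0],[-4,-4,0,0,0,0,0],[-4,-8,0,0,0,0,0],[-4,-12,0,0,0,0,0],[-5,-14,0,0,0,0,0],[-8,-14,0,0,0,0,0],[-8,-14,0,0,0,0,0]]]'; python3 - <<'E'
from h import *
go(-49,0,130,A)
c=grab('top')
hsv=cv2.cvtColor(c['image'],cv2.COLOR_RGB2HSV)
b=cv2.inRange(hsv,(17,150,130),(32,255,255)); b[:, :240]=0; b[:,300:]=0; b[:180]=0; b[250:]=0
n,l,st,ce=cv2.connectedComponentsWithStats(b)
for i in range(1,n):
    if st[i,4]>40:
        q=np.argwhere(l==i)[:,::-1]; w=np.array([saw(onz(c,a,bb,.027)) for a,bb in q]); print(st[i],w.min(0),w.max(0),np.percentile(w[:,0],[1,3,5]))
cv2.imwrite('pics/crop3.png',cv2.resize(c['image'][130:290,235:445],None,fx=3.8,fy=3.7,interpolation=cv2.INTER_CUBIC)[:,:,::-1])
E
```

```text
time: 4.95
tool_pos: [0.4258, 0.4281, 0.1535]
tool_rot: [-1.569, 0.001, -1.271]
contact_force: [1.0, -0.1, -0.8]
opening: 0.0005
shift [20.57  2.33  0.05] turn [-0.002  0.001 -0.001] tcp saw [-254.7   -0.8  153.5] F saw [0.4, 0.9, -0.8] t 4.95
[266 205  34  20 361] [-164.56391559  -10.75671878   27.        ] [-105.0630738    10.06279121   27.        ] [-163.94532761 -162.8832433  -161.65395206]
```

View pics/crop3.png

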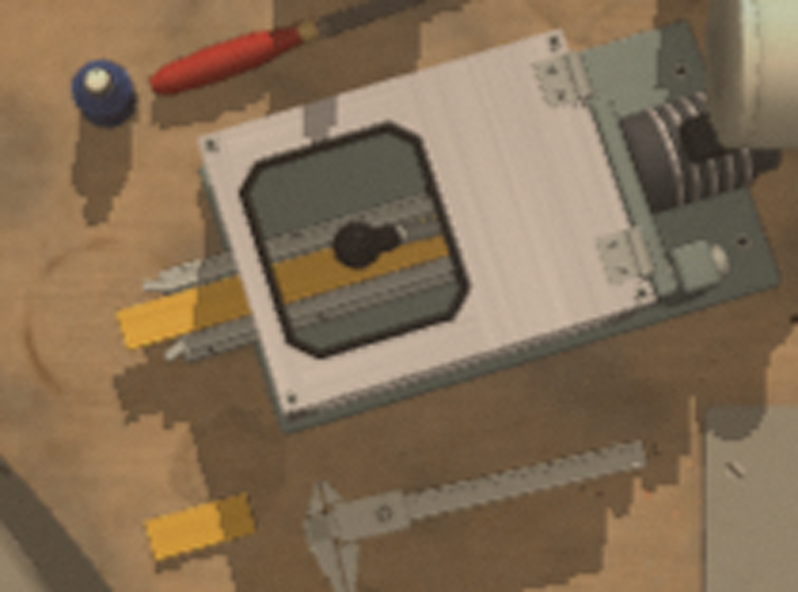

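The bar moved in: its tail is now at crop pixel (122,328), and nothing else has shifted. I check its home position at sub-pixel level before clamping.

```bash
python3 - <<'E'
from h import *
import pickle
def prof(c,ch,xs,ys,z):
    m=np.array([[proj(c,O+E*x/1000+N*y/1000+[0,0,z]) for x in xs] for y in ys],np.float32)
    return cv2.remap(ch,m[...,0],m[...,1],cv2.INTER_LINEAR).astype(float).mean(0)
def edge(p,xs):
    h=(p[:8].mean()+p[-8:].mean())/2; i=np.where(np.diff(np.sign(p-h)))[0]; return [round(float(xs[k]+(h-p[k])/(p[k+1]-p[k])*(xs[k+1]-xs[k])),2) for k in i]
for name,c in (('before',pickle.load(open('top.pkl','rb'))),('now',viewer.read_camera('top'))):
    S=cv2.cvtColor(c['image'],cv2.COLOR_RGB2HSV)[...,1].copy(); 
    B=c['image'][...,2].copy()
    t0=-182 if name=='before' else -163
    xs=np.arange(t0-8,t0+8,.25); print(name,'tail',edge(prof(c,S,xs,np.arange(-6,7),.0245),xs), edge(prof(c,B,xs,np.arange(-6,7),.027),xs))
    for x0,ys in ((-100,np.arange(-50,-25)),(-100,np.arange(25,50)),(68,np.arange(-30,30))):
        xs=np.arange(x0-6,x0+6,.25); print(x0,edge(prof(c,B,xs,ys,.097),xs))
    for y0 in(-65,65):
        ys=np.arange(y0-6,y0+6,.25); m=np.array([[proj(c,O+E*x/1000+N*y/1000+[0,0,.097]) for y in ys] for x in range(-80,40)],np.float32)
        print('y',y0,edge(cv2.remap(B,m[...,0],m[...,1],cv2.INTER_LINEAR).astype(float).mean(0),ys))
E
```

```text
before tail [-182.16] [-181.93]
-100 [-102.9]
-100 [-102.99]
68 [64.83]
y -65 [-65.19]
y 65 [65.24]
now tail [-165.08] [-165.12]
-100 [-102.93]
-100 [-102.97]
68 [64.81]
y -65 [-65.21]
y 65 [65.24]
```

Relative to the guard's own edges (my origin was 3 mm off), the tail is at saw x = -162.1, against -162 for home. That agrees with the 15 N reaction at the hard stop. Now to the window.

```bash
echo 'O=O-E*.00306' >> h.py; python3 - <<'E'
from h import *
go(-49,0,150)
E
```

```text
shift [20.02  0.24  0.11] turn [0.001 0.001 0.001] tcp saw [-249.2   -1.3  152.2] F saw [-0.4, 0.2, -0.0] t 5.05
```

```bash
python3 -m pendant '[[[4,0,0,0,0,0,0],[8,0,0,0,0,0,0],[12,0,0,0,0,0,0],[16,0,0.1,0,0,0,0],[19,0,0.1,0,0,0,0],[20,0,0.1,0,0,0,0],[20,0,0.1,0,0,0,0],[20,0,0.1,0,0,0,0],[20,0,0.1,0,0,0,0]]]'; python3 - <<'E'
from h import *
go(-49,0,61)
c=grab('side')
cv2.imwrite('pics/crop4.png',cv2.resize(c['image'][100:310,200:420],None,fx=2.8,fy=2.8,interpolation=cv2.INTER_CUBIC)[:,:,::-1])
E
```

```text
time: 5.95
tool_pos: [0.4858, 0.2361, 0.1526]
tool_rot: [-1.571, 0.0, -1.271]
contact_force: [-0.3, -0.1, -0.3]
opening: 0.0003
shift [0.15 9.16 0.  ] turn [ 0.     0.001 -0.   ] tcp saw [-50.5   0.  152.6] F saw [0.0, -0.3, -0.3] t 5.95
```

View pics/crop4.png

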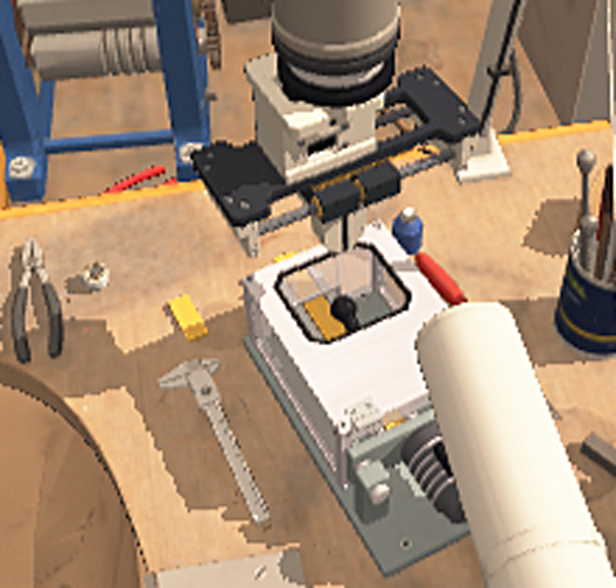

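The closed fingers hang above the window (tip about (345,250), ball (345,305)), well clear of the lamp. Now down onto the ball.

```bash
python3 -m pendant '[[[0.1,3,0,0,0,0,0],[0.1,5,0,0,0,0,0],[0.1,6,0,0,0,0,0],[0.1,6.4,0,0,0,0,0],[0.1,6.8,0,0,0,0,0],[0.1,7.1,0,0,0,0,0],[0.1,7.4,0,0,0,0,0],[0.1,7.7,0,0,0,0,0],[0.1,8,0,0,0,0,0],[0.1,8.3,0,0,0,0,0],[0.1,8.6,0,0,0,0,0],[0.1,8.8,0,0,0,0,0],[0.1,8.8,0,0,0,0,0]]]'; python3 - <<'E'
from h import *
go(-49,0,61)
E
```

```text
time: 7.3
tool_pos: [0.4865, 0.2339, 0.0644]
tool_rot: [-1.571, -0.0, -1.273]
contact_force: [-0.2, 1.3, 2.1]
opening: 0.0002
shift [-0.08  0.34 -0.01] turn [ 0. -0.  0.] tcp saw [-48.2   0.1  64.4] F saw [-1.3, 0.2, 2.1] t 7.3
```

```bash
python3 -m pendant '[[[-0.1,0.1,0,0,0,0,0],[-0.1,0.2,0,0,0,0,0],[-0.1,0.3,0,0,0,0,0],[-0.1,0.3,0,0,0,0,0]]]'; python3 -m pendant '[[[0,0.1,0,0,0,0,0],[0,0.1,0,0,0,0,0],[0,0.1,0,0,0,0,0]]]'; python3 -m pendant '[[[0,0.1,0,0,0,0,0],[0,0.1,0,0,0,0,0],[0,0.1,0,0,0,0,0]]]'
```

```text
time: 7.7
tool_pos: [0.4863, 0.2348, 0.0616]
tool_rot: [-1.571, -0.0, -1.273]
contact_force: [0.9, -1.8, 2.2]
opening: 0.0004
time: 8.0
tool_pos: [0.4863, 0.2349, 0.0609]
tool_rot: [-1.571, -0.0, -1.273]
contact_force: [0.4, -2.1, 4.4]
opening: 0.0005
time: 8.3
tool_pos: [0.4864, 0.2349, 0.0606]
tool_rot: [-1.57, -0.0, -1.273]
contact_force: [-2.0, -2.0, 11.1]
opening: -0.0002
```

```bash
python3 -m pendant '[[[0,0.1,0,0,0,0,0],[0,0.1,0,0,0,0,0],[0,0.1,0,0,0,0,0]]]'; python3 -m pendant '[[[0,0.05,0,0,0,0,0],[0,0.05,0,0,0,0,0],[0,0.05,0,0,0,0,0]]]'
```

```text
time: 8.6
tool_pos: [0.4865, 0.235, 0.0603]
tool_rot: [-1.57, -0.0, -1.273]
contact_force: [-3.6, -2.5, 17.4]
opening: 0.0005
time: 8.9
tool_pos: [0.4865, 0.235, 0.0602]
tool_rot: [-1.569, -0.0, -1.273]
contact_force: [-4.2, -2.7, 19.9]
opening: 0.0004
```

The lever is on its stop: 20 N with no more travel, tip at 60.2 mm (about 61 expected). I retreat straight up and back, then check.

```bash
python3 -m pendant '[[[0,-2,0,0,0,0,0],[0,-5,0,0,0,0,0],[0,-9,0,0,0,0,0],[-3,-10,0,0,0,0,0],[-8,-10,0,0,0,0,0],[-13,-10,0,0,0,0,0],[-18,-10,0,0,0,0,0],[-21.5,-10,0,0,0,0,0],[-21.5,-10,0,0,0,0,0],[-21.5,-10,0,0,0,0,0]]]'; python3 - <<'E'
from h import *
c=grab('top')
def prof(ch,xs,ys,z):
    m=np.array([[proj(c,O+E*x/1000+N*y/1000+[0,0,z]) for x in xs] for y in ys],np.float32)
    return cv2.remap(ch,m[...,0],m[...,1],cv2.INTER_LINEAR).astype(float).mean(0)
S=cv2.cvtColor(c['image'],cv2.COLOR_RGB2HSV)[...,1].copy()
xs=np.arange(-170,-154,.25); p=prof(S,xs,np.arange(-6,7),.0245); h=(p[:8].mean()+p[-8:].mean())/2; k=np.where(np.diff(np.sign(p-h)))[0]; print('tail',xs[k])
R=c['range_z']; M=np.linalg.inv(c['camera_from_world']); v,u=np.mgrid[0:400,0:640]
P=np.stack([(u-c['cx'])/c['fx']*R,-(v-c['cy'])/c['fy']*R,-R],-1)@M[:3,:3].T+M[:3,3]
w=(u>305)&(u<350)&(v>175)&(v<215)&(c['image'].max(-1)<45)&(P[...,2]<.093)
print('ball',w.sum(),np.median(saw.__call__(P[w][0])) if 0 else np.percentile(np.array([saw(q) for q in P[w]]),[5,50,95],axis=0).round(1))
print(status.observe()['contact_force'])
cv2.imwrite('pics/crop5.png',cv2.resize(c['image'][130:290,235:445],None,fx=3.8,fy=3.7,interpolation=cv2.INTER_CUBIC)[:,:,::-1])
E
```

```text
time: 9.9
tool_pos: [0.4221, 0.4407, 0.1572]
tool_rot: [-1.573, -0.001, -1.271]
contact_force: [-0.4, -0.7, 0.1]
opening: 0.0004
tail [-162.25]
ball 57 [[-60.2  -8.7  54.3]
 [-51.7  -2.1  58.1]
 [-38.8   6.1  62.5]]
[-0.26446627 -0.54465826 -0.5345984 ]
```

View pics/crop5.png

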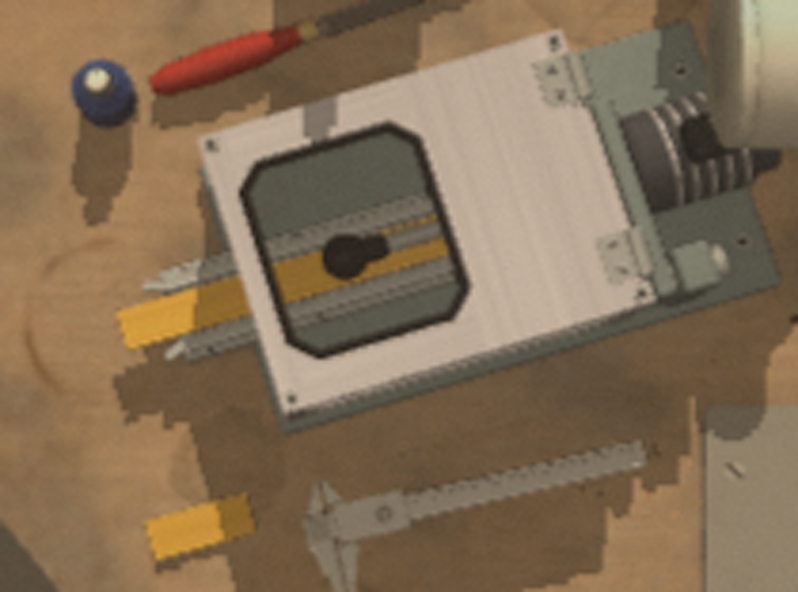

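The ball is now at crop (345,257), down at saw x ≈ -52, with its top near 61 mm. The tail is unmoved at (122,328) and the other items are where they were, so I hand in.

```bash
python3 -c "
from cell import robot
print(robot.hand_in())"
```

```text
the job is handed in; nothing more can be done
None
```

The bar is home against the stop and clamped; I handed the job in at about 10 s with the arm clear of everything.

- **Bar:** I pushed it in about 17 mm with the closed fingertips until it met a hard stop, where the force rose to 15 N with no further movement. The tail then measured saw x = -162.1 mm, and -162.25 mm after clamping; home is -162 mm.
- **Lever:** I pressed the ball down through the window until it stopped moving, at 20 N with the fingertips 60.2 mm above the bench. The last picture shows the ball at saw x ≈ -52 mm with its top at roughly 61–62 mm; the figures for fully down are -52 mm and 61 mm.
- **Surroundings:** No force readings suggested touching the guard. The calliper, file, bottle and cut piece look unmoved in the last picture.
- **One disagreement:** My first estimate of the saw's origin was 3 mm off along the feed direction. I found this from the guard's edges and corrected it before going through the window.

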